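# Set the spindle's stop collar down onto a height gauge

### The arm

A 6-joint arm with a two-finger parallel gripper is mounted at the origin on the work surface. World frame = base frame: x ahead of the robot, y to its left, z up, the work surface at z = 0. Lengths are in m, angles in degrees, forces in N, time in s.
With the tool pointing down it reaches from about 0.375 to 0.975 m from the base axis. Payload 3.8 kg.
Tool frame: the origin (TCP) lies between the finger pads; the fingertips stand 22 mm ahead of it and the grasp point (between the pads) lies 3 mm ahead of it; z points along the fingers, y is the line along which they close (so a half turn about z gives the same grasp; the last joint's range is limited). The gripper opens to 85 mm and grips with 20 to 120 N. Pads are 22 mm wide; open, the fingers measure 114 mm over their backs; the gripper's body (76 mm by 85 mm) begins 54 mm behind the grasp point. The pads swing forward as they close: fully open they stand 13 mm farther back than shut.
Start: joints at [64.693, 15.12, 91.902, -0, 72.978, -2.114], TCP at [0.266, 0.62, 0.253] pointing down, gripper open.
Joint ranges: [-150.88, 150.88], [-54.13, 125.18], [17.81, 147.31], [-75.09, 255.09], [0, 152.58], [-146.25, 146.25]. Speed limits (degrees/s): [147.25, 147.25, 180, 180, 180, 180].

### API

Orientations are given as a 3x3 rotation matrix whose columns are the frame's x, y, z axes.
In Python, from cell import ctrl gives the robot as it stands.
- The arm moves only by the tool arm_command, never from a script. Its argument "series" is a list of rows, each a list of 7 numbers: the shift along the tool's x, y, z in units of 0.02 m (1.0 is 0.02 m), then the turn, a rotation vector about the tool's x, y, z in units of 8 degrees (1.0 is 8 degrees), then the finger opening in mm, from 0 to 85.4. In form: [[dx, dy, dz, ax, ay, az, fingers], ...]. A call has 1 to 5 rows; each row shifts and turns the commanded pose from where the row before left it, along the tool's axes as they then stand; what a row does not reach is not made up. A row lasts 1/8 s, in which the tool goes at most 62.5 mm and 10.7 degrees, less where a joint would pass 70% of its speed; a pose out of reach is approached as far as the arm can. A call with a number of a shift or a turn outside -1 to 1 is refused whole. A call with a gripper value outside its range is refused whole. The fingers move at their own pace and stop on an object; "squeeze" is the grip in N (left out, the last holds). Time passes only in rows, so rows that do not move let the fingers close. It gives the time, the measured TCP pose, the force, the opening and the grip force at its end, in the units of the state.
- ctrl.get_obs(): the state, without advancing time (a new reading comes with each control period).
- ctrl.capture(name): name is "scene" or "top" or "wrist"; returns a dict with "color" (480x640x3 uint8, blue, green, red), "depth" (480x640 float32, m along the optical axis (not along the pixel's ray), 0 where there is no reading), "intrinsics" (3x3 intrinsics, pixels), "world_from_camera" (4x4, takes a point from camera to world coordinates). Camera axes: x right, y down, z forward; pixel columns grow to the right and rows downward; lengths in m; the calibration is good to about 2 mm. A picture is of the moment at which its call begins.
- ctrl.finish_job(): hands the job in; it is judged then, once.
Trained networks look in the newest picture that a camera, given by its name, has taken for a name from the list of things; names that differ only in an ending like _2 or _b are one class to them, and where a whole thing is asked for, a point or a joint stands for the part that bears it (a point fixed in the world has none). Each returns a list of dicts, best first, with "score" (0 to 1); they miss things now and then, are a little off and sometimes report something else, mostly with a low value. They report only what shows in the picture. A call takes as long as a camera call. They do not tell look-alikes from the thing itself.
- ctrl.find_in(camera, target): "uv" ([column, row] in pixels, amid what is visible of it).
- ctrl.masks_of(camera, target): "pixels" (480x640 bool, what is visible of it) and "uv" ([column, row] in pixels, amid what is visible of it).
- ctrl.spot_point(camera, target): "uv" ([column, row] in pixels: a listed point, or the origin of a listed thing).
The state is a dict: "clock": time; "q": joint angles; "qd": joint speeds; "effort": joint torques, N m; "tcp_pos": TCP position; "orientation": TCP orientation; "force": force on the tool from outside, world axes, zero at the start; "ft_torque": the same for the moment, N m; "finger_gap": finger opening in m; "grasp_force": force on a finger pad.
Only numpy, scipy, OpenCV 4.12 (cv2) and the standard library are available. Lean on these libraries where they do the work, as an engineer would, in place of code of your own. Each camera call takes 0.05 s, during which the arm holds its last target. There are 200 camera calls.

### The job

Slide the foot of the height gauge fully home in the slot of the test spindle's base, under the knurled stop collar, then wind the collar down its thread until it nips the gauge lightly and is left resting on it with the gauge held flat in the slot. The gauge is a delicate instrument, so feel for the first contact and never screw the collar hard against it; let go at the end and leave the other things on the bench alone.

Things in the scene. Friction and masses are not known exactly. Their poses are not given: they have to be found in the camera images.
- stand: Test spindle stand, fixed to the bench: steel base plate 14 mm thick, from x=-85 to +55 and y=-55 to +55 mm, with an upright threaded rod 16 mm thick whose top is 84 mm above the bench. Origin on the rod's axis at bench height. A slot runs along x on the plate's -x half: two rails 8 mm tall, 47 mm apart, from x=-22 to -52 mm, flaring to about 57 mm apart at x=-67 mm.
- slot_end (a point): Point on the plate's upper face (14 mm above the bench) where the gauge's foot point lies when the gauge is fully home, its front touching the round sleeve (11 mm radius, 16 mm tall) at the rod's foot that closes the slot: at x=-19 mm of the stand. Axes as the stand's: the slot is open to -x, the gauge slides home along +x, its own x axis along this x.
- collar_mid (a point): Middle of the knurled aluminium stop collar on the rod: a disc 56 mm across and 18 mm tall, this point on the rod's axis, half-way up. Turns with the collar. The rod stands out above it: its top is 16 to 30 mm above this point in use.
- nut: The collar's threaded insert, carrying the collar: origin on the rod's axis at the collar's underside; rises and falls with it, does not turn. When the underside bears on the gauge the turning moment grows by about 0.01 N m per newton of bearing force, that force by about 1 N per 0.01 rad of turn. A light nip is about 10 N (3 to 20 N will do); over 28 N damages the gauge.
- collar (a joint): Turn of the collar in rad, growing as it turns clockwise seen from above, which lowers it: four-start thread, 16 mm down for each full turn. Takes about 0.05 N m to turn freely, so a moment read at standstill may be off by as much; self-locking, stays where it is left.
- gauge: Height gauge, loose, about 0.35 kg: steel bar 93 long, 44 wide, 12 mm tall, with a round anvil post (14 mm across) near its front and a dark grip fin at its rear. Origin at the underside below the anvil; x points to the front end, 8 mm ahead; the bar reaches 85 mm back. The tester has locked the anvil's top somewhere 31 to 36 mm above the underside; the exact height is unknown and has to be felt.
- gauge_foot (a point): The gauge's foot point: on the underside below the anvil's centre, axes as the gauge's. The collar starts at least 4 mm above the anvil when the gauge is home.
- gauge_fin (a point): Middle of the gauge's grip fin, 70 mm behind and 42 mm above the foot point: an upright plate 12 mm thick (across the gauge's y), 28 mm long (along x), its top 60 mm and its foot 12 mm above the underside.
- bowl: Black lawn bowl, 120 mm, on a rubber ring. Leave alone.
- jack_center (a point): Centre of the white nylon jack, 63 mm ball standing on a small grey foot. Leave alone.
- chock: Green wedge-shaped rubber chock, 85 mm long. Leave alone.
- axle_collar: Plain aluminium axle collar, ring 40 mm across and 14 mm tall, lying loose. Leave alone.
- socket: Loose steel bayonet socket, 48 mm across the flange, 34 mm tall. Leave alone.
- hexdriver: Screwdriver lying on the bench. Leave alone.
- weight: Brass weight, 48 mm across and 30 mm tall. Leave alone.
Things that resemble listed ones, but are neither listed nor needed, are in the scene too. What is shaped like the gauge but orange is not meant. What is shaped like the stand but yellow is not meant.

How it is judged (in metres and radians):
On the way, in this order (a step that is already met when the one before it is completed fails the run):
1. the gauge's foot is fully home in the slot, flat on the plate, below the collar (x of gauge_foot in the frame of stand between -0.024 and -0.0155 m and y of gauge_foot in the frame of stand between -0.004 and 0.004 m and height (world z) of gauge_foot below 0.0175 m and angle between gauge_foot's own z axis and vertical below 0.06 rad), for 0.2 s.
2. the collar has been wound down to bear on the gauge (all of step 1 and contact force between gauge and nut above 3 N), for 0.2 s.
At the end, for the whole second after the job is handed in: The gauge is home in the slot (foot point within 4 mm across the slot, at most 5 mm short of the sleeve, flat on the plate: within 3.5 mm in height and 0.06 rad of upright), the collar bears on it with 3 to 20 N, and both are at rest (all of step 2 and contact force between gauge and nut below 20 N and linear speed of gauge below 0.01 m/s and velocity of joint collar between -0.05 and 0.05 rad/s); the robot touches nothing.
It fails at once if the collar is screwed or pressed onto the gauge with more than 28 N (contact force between gauge and nut above 28 N).
It fails at once if another thing on the bench is moved by more than 25 mm (distance of any of bowl, jack_center, chock, axle_collar, socket, hexdriver, weight from where it was at the start of the episode above 0.025 m).
It also fails if it takes over 72 s, if anything falls off the work surface, if the arm or the gripper's body presses on something with over 40 N, if the wrist force passes 120 N, or if a joint passes its speed limit or range.

## Working session

There is one attempt and no reset: what is moved stays moved. The work goes in short steps, Python scripts to look and compute and a tool call to move; the robot and the scene stay as the last step left them, time stands still between calls to the robot, and variables do not carry over. Pictures are saved under pics/ and viewed, at most 10 in all, crops included, and the job is handed in when it is done.

Besides the shell and the picture viewer there is one more tool, called as name(argument=value, ...), one argument or row to a line, values as JSON. arm_command: Moves the arm, as the interface text tells. Its arguments: {"type":"object","properties":{"series":{"type":"array"},"squeeze":{"type":"number"}},"required":["series"]}

```bash
mkdir -p pics; ls; cat > h.py <<'E'
import numpy as np,cv2
from cell import ctrl
def px2w(c,u,v,z=None):
    K=c["intrinsics"];T=c["world_from_camera"]
    r=T[:3,:3]@np.linalg.solve(K,[u,v,1.0])
    if z is not None: s=(z-T[2,3])/r[2]
    else:
        d=c["depth"][int(v)-2:int(v)+3,int(u)-2:int(u)+3]; s=np.median(d[d>0])
    return T[:3,3]+s*r
E
python3 - <<'E'
from h import *
o=ctrl.get_obs();print(o)
for n in ["scene","top"]:
    c=ctrl.capture(n);cv2.imwrite(f"pics/{n}1.png",c["color"])
    for t in ["gauge","stand","collar_mid","gauge_fin","gauge_foot","slot_end"]:
        for d in ctrl.spot_point(n,t): print(n,t,np.round(d["uv"]),round(d["score"],2),np.round(px2w(c,*d["uv"]),3))
    print(np.round(c["world_from_camera"],3))
E
```

```text
pics
{'clock': 0.0, 'q': array([ 6.46916617e+01,  1.51690883e+01,  9.19815520e+01,  2.01705472e-03,
        7.29766672e+01, -2.11339692e+00]), 'qd': array([ 0.10833883,  0.09387697,  0.02238848, -0.00704513, -0.08460203,
       -0.00232023]), 'effort': array([ 1.85894874e-03, -5.15113091e+01, -3.67311716e+01, -1.33612247e-05,
        1.30291883e-02,  3.73048579e-06]), 'tcp_pos': array([0.26554818, 0.61983268, 0.25195998]), 'orientation': array([[-9.19165986e-01,  3.93869178e-01, -9.80284077e-04],
       [ 3.93870381e-01,  9.19163830e-01, -1.99428312e-03],
       [ 1.15555012e-04, -2.21918208e-03, -9.99997531e-01]]), 'force': array([-0.24533902, -0.06168551, -0.25628057]), 'ft_torque': array([-0.02002239, -0.03709879,  0.01085892]), 'grasp_force': 0.0, 'finger_gap': 0.08529758865261529}
scene gauge [253. 194.] 0.87 [ 0.534 -0.228  0.007]
scene gauge [234. 190.] 0.84 [ 0.565 -0.279  0.002]
scene stand [291. 285.] 0.83 [0.634 0.11  0.016]
scene stand [179. 191.] 0.66 [ 0.71  -0.288  0.058]
scene stand [412. 249.] 0.63 [0.337 0.178 0.015]
scene collar_mid [288. 264.] 0.75 [0.636 0.105 0.
[... 654 characters left out ...]
.077]
top stand [274. 350.] 0.63 [0.323 0.161 0.076]
top collar_mid [305. 210.] 0.93 [0.611 0.1   0.079]
top collar_mid [273. 350.] 0.68 [0.322 0.163 0.077]
top gauge_fin [522. 247.] 0.84 [ 0.534 -0.357  0.06 ]
top gauge_fin [459. 286.] 0.59 [ 0.452 -0.222  0.059]
top gauge_foot [481. 238.] 0.92 [ 0.56  -0.287  0.018]
top gauge_foot [451. 253.] 0.74 [ 0.527 -0.22   0.017]
top slot_end [274. 354.] 0.94 [0.314 0.163 0.076]
top slot_end [310. 223.] 0.62 [0.594 0.09  0.015]
top slot_end [452. 252.] 0.47 [ 0.528 -0.22   0.023]
[[ 1.00e-03 -9.89e-01  1.51e-01  4.04e-01]
 [-1.00e+00 -0.00e+00  6.00e-03  7.40e-02]
 [-6.00e-03 -1.51e-01 -9.89e-01  1.04e+00]
 [ 0.00e+00  0.00e+00  0.00e+00  1.00e+00]]
```

View pics/top1.png

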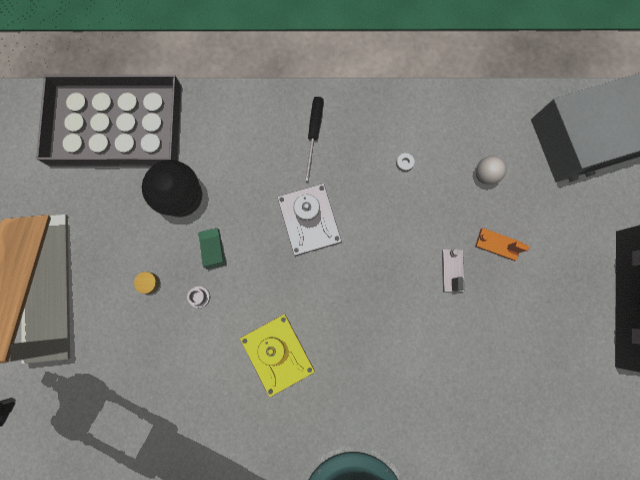

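View pics/scene1.png

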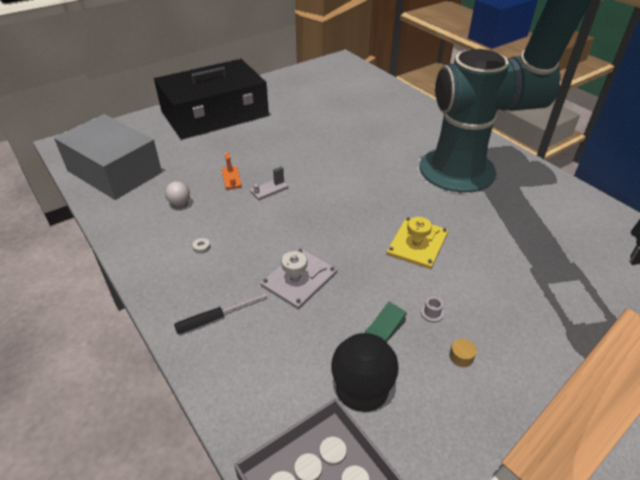

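Top view: gauge candidates are steel (454,270) and orange (500,244), and stand candidates are steel (308,218) and yellow (276,355). I choose the steel gauge and the steel stand. The slot opens toward the robot, down in the image.

```bash
python3 - <<'E'
from h import *
c=ctrl.capture("top");K=c["intrinsics"];T=c["world_from_camera"]
v,u=np.mgrid[:480,:640];d=c["depth"]
P=np.stack([(u-K[0,2])/K[0,0]*d,(v-K[1,2])/K[1,1]*d,d],-1)@T[:3,:3].T+T[:3,3]
bench=P[...,2][250:330,330:430];print("bench z",np.median(bench),bench.std())
def rect(uv0,r,zlo,zhi,n):
    m=(abs(u-uv0[0])<r)&(abs(v-uv0[1])<r)&(P[...,2]>zlo)&(P[...,2]<zhi)
    q=P[m];R=cv2.minAreaRect((q[:,:2]*1000).astype(np.float32));print(n,m.sum(),R, "medz",np.median(q[:,2]));return R
rect((309,218),50,.009,.12,"stand");rect((454,272),28,.007,.1,"gauge")
rect((459,286),28,.04,.1,"fin");rect((306,207),25,.06,.1,"collar")
m=(abs(u-306)<30)&(abs(v-208)<30)&(P[...,2]>.055)
print("collar z hist",np.histogram(P[m][:,2],bins=np.arange(.055,.1,.003)))
I=c["color"]
a=cv2.resize(I[175:265,265:355],(400,400),interpolation=cv2.INTER_CUBIC);b=cv2.resize(I[225:315,410:500],(400,400),interpolation=cv2.INTER_CUBIC)
cv2.imwrite("pics/crop1.png",np.hstack([a,b]))
for t in ["gauge","stand","collar"]:
  for k in ctrl.masks_of("top",t): print(t,k["uv"],k["score"],k["pixels"].sum())
E
```

```text
bench z 9.486975378780738e-05 0.06863460377466428
stand 3016 ((624.133056640625, 99.77106475830078), (182.5662078857422, 110.12857818603516), 16.384733200073242) medz 0.014962755868422217
gauge 869 ((494.45867919921875, -245.6512451171875), (87.32189178466797, 103.31298065185547), 89.78401184082031) medz 0.013018220593918883
fin 107 ((456.81964111328125, -224.27459716796875), (26.373292922973633, 13.008527755737305), 3.494924545288086) medz 0.0588995809041849
collar 548 ((617.2135009765625, 98.55726623535156), (54.343441009521484, 55.18265151977539), 0.08275627344846725) medz 0.07550045627693147
collar z hist (array([  1,   4,   5,   6,   6,  76, 222, 196,  16,  13,   5,   1,   0,
         0,   0]), array([0.055, 0.058, 0.061, 0.064, 0.067, 0.07 , 0.073, 0.076, 0.079,
       0.082, 0.085, 0.088, 0.091, 0.094, 0.097, 0.1  ]))
gauge [452.2, 271.9] 0.69 904
gauge [499.3, 244.2] 0.63 983
stand [277.5, 354.9] 0.94 3406
stand [306.5, 218.8] 0.85 3011
collar [305.9, 211.6] 0.7 518
collar [274.6, 353.4] 0.63 561
```

View pics/crop1.png

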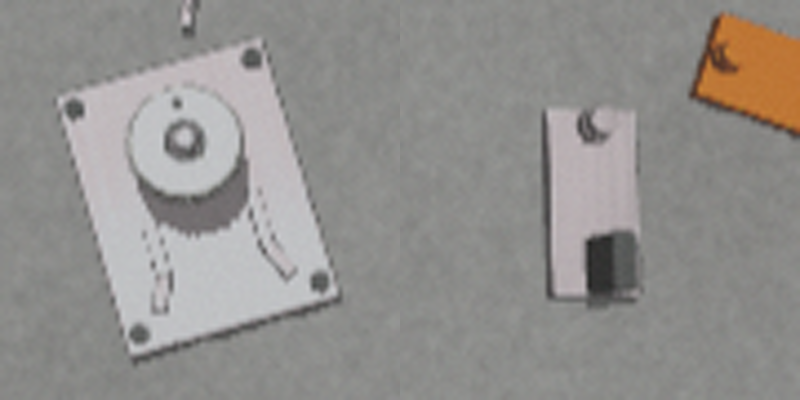

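The crop confirms the choice. Left is the steel stand with its collar at crop (185,140) and the slot rails opening downward. Right is the steel gauge with its anvil at top (600,125) and dark fin at bottom (610,265). I'll move to look with the wrist camera.

arm_command(
  series=[
    [0,0,0,0,0,-0.97,85],
    [0,0,0,0,0,-0.97,85],
    [0,0,0,0,0,-0.97,85],
    [-0.38,-1,0,0,0,0,85],
    [-0.38,-1,0,0,0,0,85],
  ],
)

```text
clock: 1.52
tcp_pos: [0.2815, 0.5789, 0.2531]
orientation: [[-1.0, 0.0, 0.0], [0.0, 1.0, -0.001], [-0.0, -0.001, -1.0]]
force: [0.1, -0.6, 0.1]
finger_gap: 0.0852
grasp_force: 0.0
```

arm_command(
  series=[
    [-0.38,-1,0,0,0,0,85],
    [-0.38,-1,0,0,0,0,85],
    [-0.38,-1,0,0,0,0,85],
    [-0.38,-1,0,0,0,0,85],
    [-0.38,-1,0,0,0,0,85],
  ],
)

```text
clock: 2.15
tcp_pos: [0.3198, 0.4792, 0.2533]
orientation: [[-1.0, -0.001, 0.0], [-0.001, 1.0, 0.0], [-0.0, 0.0, -1.0]]
force: [0.4, -1.0, 0.4]
finger_gap: 0.0852
grasp_force: 0.0
```

arm_command(
  series=[
    [-0.38,-1,0,0,0,0,85],
    [-0.38,-1,0,0,0,0,85],
    [-0.38,-1,0,0,0,0,85],
    [-0.38,-1,0,0,0,0,85],
    [-0.38,-1,0,0,0,0,85],
  ],
)

```text
clock: 2.78
tcp_pos: [0.3579, 0.3793, 0.2533]
orientation: [[-1.0, -0.001, 0.0], [-0.001, 1.0, 0.0], [-0.0, 0.0, -1.0]]
force: [-1.0, 0.6, 0.2]
finger_gap: 0.0855
grasp_force: 0.0
```

arm_command(
  series=[
    [-0.38,-1,0,0,0,0,85],
    [-0.38,-1,0,0,0,0,85],
    [-0.38,-1,0,0,0,0,85],
    [-0.38,-1,0,0,0,0,85],
    [-0.38,-1,0,0,0,0,85],
  ],
)

```text
clock: 3.4
tcp_pos: [0.3959, 0.2793, 0.2533]
orientation: [[-1.0, -0.001, 0.0], [-0.001, 1.0, 0.0], [-0.0, 0.0, -1.0]]
force: [-0.6, -1.0, -0.4]
finger_gap: 0.0849
grasp_force: 0.0
```

arm_command(
  series=[
    [-0.38,-1,0,0,0,0,85],
    [-0.38,-1,0,0,0,0,85],
    [-0.38,-1,0,0,0,0,85],
    [-0.38,-1,0,0,0,0,85],
    [-0.38,-1,0,0,0,0,85],
  ],
)

```text
clock: 4.03
tcp_pos: [0.4339, 0.1794, 0.2533]
orientation: [[-1.0, -0.001, 0.0], [-0.001, 1.0, 0.0], [-0.0, 0.0, -1.0]]
force: [-0.0, 0.2, -0.2]
finger_gap: 0.0853
grasp_force: 0.0
```

arm_command(
  series=[
    [-0.38,-1,0,0,0,0,85],
    [-0.38,-1,0,0,0,0,85],
    [-0.38,-1,0,0,0,0,85],
    [-0.38,-1,0,0,0,0,85],
    [0,0,0,0,0,0,85],
  ],
)

```text
clock: 4.65
tcp_pos: [0.4645, 0.0992, 0.2533]
orientation: [[-1.0, 0.001, 0.0], [0.001, 1.0, -0.0], [-0.0, -0.0, -1.0]]
force: [-0.4, 0.8, -0.6]
finger_gap: 0.0848
grasp_force: 0.0
```

Tracking is exact. Wrist look at the stand.

```bash
cat >> h.py <<'E'
def cloud(c):
    K=c["intrinsics"];T=c["world_from_camera"];d=c["depth"]
    v,u=np.mgrid[:480,:640]
    P=np.stack([(u-K[0,2])/K[0,0]*d,(v-K[1,2])/K[1,1]*d,d],-1)@T[:3,:3].T+T[:3,3]
    P[d<=0]=np.nan
    return P
def rect(P,c0,r,zlo,zhi,n):
    with np.errstate(invalid="ignore"): m=(np.hypot(P[...,0]-c0[0],P[...,1]-c0[1])<r)&(P[...,2]>zlo)&(P[...,2]<zhi)
    m=cv2.morphologyEx(m.astype(np.uint8),cv2.MORPH_OPEN,np.ones((5,5)))>0
    q=P[m];R=cv2.minAreaRect((q[:,:2]*1000).astype(np.float32));print(n,m.sum(),np.round(R[0],1),np.round(R[1],1),round(R[2],2),"medz",np.round(np.median(q[:,2]),4));return q
E
python3 - <<'E'
from h import *
c=ctrl.capture("wrist");cv2.imwrite("pics/w1.png",c["color"]);print(np.round(c["world_from_camera"],3),c["intrinsics"][0,0])
P=cloud(c)
rect(P,(.61,.095),.14,.0105,.017,"plate")
rect(P,(.615,.098),.05,.06,.085,"collar")
rect(P,(.6,.09),.11,.019,.026,"rails")
E
```

```text
[[ 0.001  0.947  0.322  0.381]
 [ 1.    -0.002  0.001  0.098]
 [ 0.001  0.322 -0.947  0.374]
 [ 0.     0.     0.     1.   ]] 352.3657351316395
plate 7004 [602.5  93.4] [140.6 110.1] 16.49 medz 0.0143
collar 2240 [615.6  97.6] [55.5 54.3] 83.9 medz 0.0754
rails 481 [573.7  86.2] [46.2 72.2] 18.09 medz 0.022
```

View pics/w1.png

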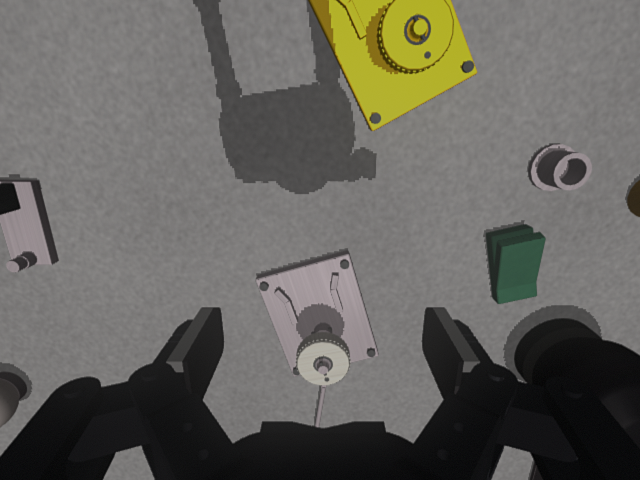

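The wrist picture shows the stand between the fingers: plate (315,310), rails at (285,300) and (335,285), and the gauge at the left edge (25,225). The stand is at (0.6165, 0.0976), yaw 16.45°. On to the gauge.

arm_command(
  series=[
    [0.03,-1,0.17,0,0,0,85],
    [0.03,-1,0.17,0,0,0,85],
    [0.03,-1,0.17,0,0,0,85],
    [0.03,-1,0.17,0,0,0,85],
    [0.03,-1,0.17,0,0,0,85],
  ],
)

```text
clock: 5.32
tcp_pos: [0.4611, 0.0008, 0.2362]
orientation: [[-1.0, -0.002, 0.0], [-0.002, 1.0, 0.0], [-0.0, 0.0, -1.0]]
force: [0.7, -0.3, -0.2]
finger_gap: 0.0851
grasp_force: 0.0
```

arm_command(
  series=[
    [0.03,-1,0.17,0,0,0,85],
    [0.03,-1,0.17,0,0,0,85],
    [0.03,-1,0.17,0,0,0,85],
    [0.03,-1,0.17,0,0,0,85],
    [0.03,-1,0.17,0,0,0,85],
  ],
)

```text
clock: 5.95
tcp_pos: [0.4584, -0.0992, 0.2192]
orientation: [[-1.0, -0.002, 0.0], [-0.002, 1.0, 0.0], [-0.0, 0.0, -1.0]]
force: [-0.3, -0.2, 0.1]
finger_gap: 0.0849
grasp_force: 0.0
```

arm_command(
  series=[
    [0.03,-1,0.17,0,0,0,85],
    [0.03,-1,0.17,0,0,0,85],
    [0.03,-1,0.17,0,0,0,85],
    [0.03,-1,0.17,0,0,0,85],
    [0.03,-1,0.17,0,0,0,85],
  ],
)

```text
clock: 6.58
tcp_pos: [0.4557, -0.1994, 0.2022]
orientation: [[-1.0, -0.002, 0.0], [-0.002, 1.0, 0.0], [-0.0, 0.0, -1.0]]
force: [0.1, 0.1, -0.3]
finger_gap: 0.0852
grasp_force: 0.0
```

arm_command(
  series=[
    [0,-1,0,0,0,0,85],
    [0,0,0,0,0,0,85],
  ],
)

```text
clock: 6.82
tcp_pos: [0.4559, -0.2205, 0.2024]
orientation: [[-1.0, 0.0, 0.0], [0.0, 1.0, -0.0], [-0.0, -0.0, -1.0]]
force: [-1.0, -0.9, 0.8]
finger_gap: 0.0851
grasp_force: 0.0
```

```bash
python3 - <<'E'
from h import *
c=ctrl.capture("wrist");cv2.imwrite("pics/w2.png",c["color"])
o=ctrl.get_obs();print(o["tcp_pos"],o["q"])
P=cloud(c)
rect(P,(.49,-.222),.075,.0085,.016,"bar")
rect(P,(.49,-.222),.075,.025,.045,"anvil/finside")
rect(P,(.457,-.222),.03,.052,.068,"fin")
q=rect(P,(.527,-.222),.02,.018,.045,"anvil"); print(np.percentile(q[:,2],[50,90,97]))
E
```

```text
[ 0.45579746 -0.21976231  0.20238239] [-2.85770018e+01 -1.05416079e+00  1.15504931e+02  2.63014809e-02
  6.55548065e+01 -1.18598634e+02]
bar 3431 [ 487.9 -225.5] [44.  93.7] 89.52 medz 0.0122
anvil/finside 265 [ 486.4 -224.7] [13.1 89. ] 88.15 medz 0.0354
fin 530 [ 455.8 -225.3] [11.2 27.5] 89.92 medz 0.0599
anvil 285 [ 524.4 -225.5] [13.  14.2] 0.56 medz 0.0339
[0.03385865 0.03632246 0.0367063 ]
```

View pics/w2.png

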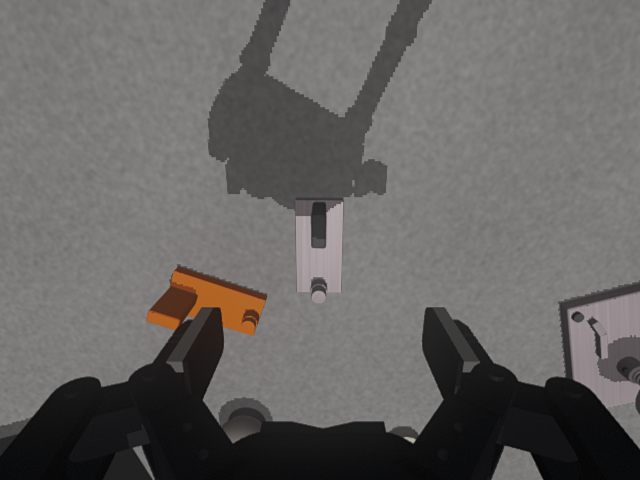

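The picture shows the steel gauge between the fingers at (320,245), fin (318,225), anvil (318,290), with the orange one well aside at (215,300). Descending and gripping.

arm_command(
  series=[
    [0,-0.28,0.98,0,0,0,60],
    [0,0,0.98,0,0,0,60],
    [0,0,0.98,0,0,0,60],
    [0,0,0.98,0,0,0,60],
    [0,0,0.98,0,0,0,60],
  ],
  squeeze=50,
)

```text
clock: 7.5
tcp_pos: [0.4559, -0.2242, 0.1039]
orientation: [[-1.0, -0.002, 0.0], [-0.002, 1.0, 0.0], [-0.0, 0.0, -1.0]]
force: [-0.1, -0.6, -0.1]
finger_gap: 0.06
grasp_force: 0.0
```

arm_command(
  series=[
    [0,0,0.98,0,0,0,60],
    [0,0,0.98,0,0,0,60],
    [0,0,0.95,0,0,0,60],
    [0,0,0,0,0,0,40],
    [0,0,0,0,0,0,5],
  ],
)

```text
clock: 8.12
tcp_pos: [0.4563, -0.2248, 0.0468]
orientation: [[-1.0, -0.002, 0.001], [-0.002, 1.0, -0.0], [-0.001, -0.0, -1.0]]
force: [-0.0, 0.1, -0.1]
finger_gap: 0.0244
grasp_force: 0.0
```

arm_command(
  series=[
    [0,0,0,0,0,0,5],
    [0,0,0,0,0,0,5],
    [0,0,0,0,0,0,5],
    [0,0,0,0,0,0,5],
    [0,0,0,0,0,0,5],
  ],
)

```text
clock: 8.75
tcp_pos: [0.4566, -0.2252, 0.0472]
orientation: [[-1.0, -0.001, 0.002], [-0.001, 1.0, -0.001], [-0.002, -0.001, -1.0]]
force: [-0.5, 2.3, 6.2]
finger_gap: 0.0116
grasp_force: 49.8
```

Gripped at the fin (11.6 mm gap). Lift, carry to before the slot mouth, turn 16.45°.

arm_command(
  series=[
    [0,0,-0.5,0,0,0,5],
    [0,0,-1,0,0,0,5],
    [0,0,-1,0,0,0,5],
    [-0.05,0.8,-0.5,0,0,0,5],
    [-0.05,1,0,0,0,0,5],
  ],
)

```text
clock: 9.38
tcp_pos: [0.4579, -0.1879, 0.1066]
orientation: [[-1.0, -0.001, 0.001], [-0.001, 1.0, -0.0], [-0.001, -0.0, -1.0]]
force: [0.4, 0.0, -2.9]
finger_gap: 0.0114
grasp_force: 49.0
```

arm_command(
  series=[
    [-0.05,1,0,0,0,0,5],
    [-0.05,1,0,0,0,0,5],
    [-0.05,1,0,0,0,0,5],
    [-0.05,1,0,0,0,0,5],
    [-0.05,1,0,0,0,0,5],
  ],
)

```text
clock: 10.0
tcp_pos: [0.4609, -0.0865, 0.1047]
orientation: [[-1.0, -0.002, -0.003], [-0.002, 1.0, 0.001], [0.003, 0.001, -1.0]]
force: [-1.3, -0.8, -3.0]
finger_gap: 0.0112
grasp_force: 49.0
```

arm_command(
  series=[
    [-0.05,1,0,0,0,0,5],
    [-0.05,1,0,0,0,0,5],
    [-0.05,1,0,0,0,0,5],
    [-0.05,1,0,0,0,0,5],
    [-0.05,1,0,0,0,0,5],
  ],
)

```text
clock: 10.62
tcp_pos: [0.4655, 0.0131, 0.1047]
orientation: [[-1.0, -0.002, -0.003], [-0.002, 1.0, 0.0], [0.003, 0.0, -1.0]]
force: [0.3, -0.2, -2.3]
finger_gap: 0.0118
grasp_force: 49.0
```

arm_command(
  series=[
    [0,1,0,0,0,0,5],
    [0,1,0,0,0,-0.69,5],
    [0,0.16,0,0,0,-0.69,5],
    [0,0,0,0,0,-0.68,5],
    [0,0,0,0,0,0,5],
  ],
)

```text
clock: 11.25
tcp_pos: [0.4652, 0.0554, 0.1048]
orientation: [[-0.958, -0.285, -0.003], [-0.285, 0.958, -0.0], [0.003, 0.001, -1.0]]
force: [0.1, -0.5, -2.6]
finger_gap: 0.0119
grasp_force: 49.1
```

```bash
python3 - <<'E'
from h import *
c=ctrl.capture("wrist");cv2.imwrite("pics/w3.png",c["color"])
o=ctrl.get_obs();print(o["tcp_pos"],o["orientation"][:,0],o["force"],o["ft_torque"],o["finger_gap"])
P=cloud(c);p=o["tcp_pos"]
a=np.deg2rad(16.45);f=np.array([np.cos(a),np.sin(a)])
zb=p[2]-.0472+.012
b=p[:2]+f*.03
q=rect(P,b,.09,zb-.006,zb+.006,"bar")
q=rect(P,p[:2]+f*.07,.025,zb+.008,zb+.03,"anvil")
rect(P,(.605,.095),.12,.0105,.0175,"plate")
rect(P,(.6165,.0976),.05,.06,.085,"collar")
E
```

```text
[0.46555147 0.05518026 0.10506827] [-0.95870629 -0.28439017  0.00211607] [-0.0823526   0.53302576 -3.413366  ] [-0.04297555  0.03472393  0.00850187] 0.011136801418437169
bar 3372 [494.5  63.2] [94. 44.] 16.92 medz 0.0698
anvil 403 [526.8  73.3] [ 7.9 15. ] 9.37 medz 0.0818
plate 125 [567.  83.] [ 66.4 107.8] 16.78 medz 0.0141
collar 0 [0. 0.] [0. 0.] 0.0 medz nan
  return _methods._mean(a, axis=axis, dtype=dtype,
  ret = ret.dtype.type(ret / rcount)
```

View pics/w3.png

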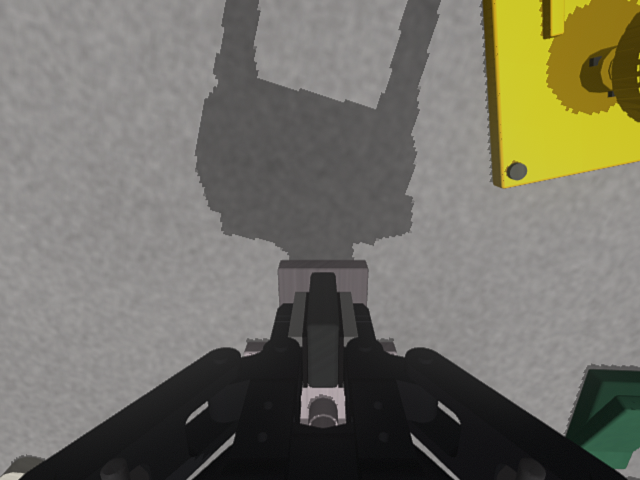

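The picture shows the gauge hanging straight in the grip, bar (322,275), anvil (322,410). It is 1.7 mm off the slot line, which I'll correct while lowering.

arm_command(
  series=[
    [0,-0.09,0.7,0,0,0,5],
    [0,0,0.7,0,0,0,5],
    [0,0,0.6,0,0,0,5],
    [0,0,0.1,0,0,0,5],
    [0,0,0,0,0,0,5],
  ],
)

```text
clock: 11.92
tcp_pos: [0.4674, 0.0525, 0.0638]
orientation: [[-0.959, -0.285, -0.001], [-0.285, 0.959, -0.0], [0.001, 0.0, -1.0]]
force: [-0.2, -1.0, -3.2]
finger_gap: 0.0113
grasp_force: 49.1
```

```bash
cat >> h.py <<'E'
def st(p):
    a=np.deg2rad(16.45);d=np.array(p[:2])-[.6165,.0976]
    return np.round(1000*np.array([d@[np.cos(a),np.sin(a)],d@[-np.sin(a),np.cos(a)]]),1)
E
python3 - <<'E'
from h import *
c=ctrl.capture("wrist");cv2.imwrite("pics/w4.png",c["color"])
o=ctrl.get_obs();p=o["tcp_pos"];print(p,st(p),o["orientation"][:,0],o["force"])
P=cloud(c);zb=p[2]-.0472+.012
a=np.deg2rad(16.45);f=np.array([np.cos(a),np.sin(a)])
q=rect(P,p[:2]+f*.03,.09,zb-.003,zb+.005,"bar")
R=cv2.minAreaRect((q[:,:2]*1000).astype(np.float32));print("bar ctr in stand",st(np.array(R[0])/1000))
A=np.c_[q[:,:2]-p[:2],np.ones(len(q))];print("plane",np.linalg.lstsq(A,q[:,2],rcond=None)[0])
E
```

```text
[0.46780493 0.05257825 0.06421168] [-155.4   -1.1] [-9.58560812e-01 -2.84887822e-01 -3.13152947e-04] [ 0.12208112 -0.22374425 -3.35616321]
bar 3128 [496.5  61.1] [94.2 43.9] 18.28 medz 0.0288
bar ctr in stand [-125.5   -1. ]
plane [0.00338343 0.00283065 0.02884467]
```

arm_command(
  series=[
    [-0.3,0.05,0.05,0,0,0,5],
    [-0.3,0,0,0,0,0,5],
    [-0.3,0,0,0,0,0,5],
    [-0.3,0,0,0,0,0,5],
    [0,0,0,0,0,0,5],
  ],
)

```text
clock: 12.6
tcp_pos: [0.491, 0.0606, 0.0632]
orientation: [[-0.958, -0.285, 0.001], [-0.285, 0.958, 0.0], [-0.001, -0.0, -1.0]]
force: [0.4, 0.4, -3.4]
finger_gap: 0.0111
grasp_force: 49.1
```

arm_command(
  series=[
    [-0.3,0,0,0,0,0,5],
    [-0.3,0,0,0,0,0,5],
    [-0.3,0,0,0,0,0,5],
    [-0.3,0,0,0,0,0,5],
    [0,0,0,0,0,0,5],
  ],
)

```text
clock: 13.22
tcp_pos: [0.5139, 0.0674, 0.0632]
orientation: [[-0.958, -0.285, 0.001], [-0.285, 0.958, 0.0], [-0.001, -0.0, -1.0]]
force: [0.0, -0.2, -1.4]
finger_gap: 0.0112
grasp_force: 49.1
```

```bash
python3 - <<'E'
from h import *
o=ctrl.get_obs();p=o["tcp_pos"];print(p,st(p),o["orientation"],o["force"],o["ft_torque"])
E
```

```text
[0.51390583 0.06738763 0.06320229] [-1.07e+02  1.00e-01] [[-9.58440536e-01 -2.85291913e-01  5.12915400e-04]
 [-2.85291935e-01  9.58440666e-01  3.09507901e-05]
 [-5.00428988e-04 -1.16666135e-04 -9.99999868e-01]] [ 0.029874   -0.15861467 -1.42135868] [ 0.01877305  0.13675721 -0.02042215]
```

Sliding freely. Feel for the sleeve.

arm_command(
  series=[
    [-0.3,0,0,0,0,0,5],
    [-0.3,0,0,0,0,0,5],
    [-0.15,0,0,0,0,0,5],
    [0,0,0,0,0,0,5],
  ],
)

```text
clock: 13.72
tcp_pos: [0.5279, 0.0716, 0.0631]
orientation: [[-0.958, -0.285, 0.0], [-0.285, 0.958, -0.0], [-0.0, -0.0, -1.0]]
force: [1.0, -0.3, -3.1]
finger_gap: 0.0114
grasp_force: 49.1
```

arm_command(
  series=[
    [-0.1,0,0,0,0,0,5],
    [0,0,0,0,0,0,5],
  ],
)

```text
clock: 13.98
tcp_pos: [0.5295, 0.0721, 0.0631]
orientation: [[-0.958, -0.285, 0.0], [-0.285, 0.958, -0.0], [-0.0, -0.0, -1.0]]
force: [-0.2, -0.0, -3.2]
finger_gap: 0.0117
grasp_force: 49.1
```

arm_command(
  series=[
    [-0.08,0,0,0,0,0,5],
    [0,0,0,0,0,0,5],
  ],
)

```text
clock: 14.22
tcp_pos: [0.5312, 0.0726, 0.0631]
orientation: [[-0.958, -0.285, 0.0], [-0.285, 0.958, 0.0], [-0.0, -0.0, -1.0]]
force: [-1.7, 0.4, -3.8]
finger_gap: 0.0114
grasp_force: 49.1
```

arm_command(
  series=[
    [-0.05,0,0,0,0,0,5],
    [0,0,0,0,0,0,5],
  ],
)

```text
clock: 14.48
tcp_pos: [0.5321, 0.0729, 0.0631]
orientation: [[-0.958, -0.285, 0.0], [-0.285, 0.958, 0.0], [-0.0, -0.0, -1.0]]
force: [-0.1, -0.4, -2.2]
finger_gap: 0.0112
grasp_force: 49.1
```

```bash
python3 - <<'E'
from h import *
o=ctrl.get_obs();p=o["tcp_pos"];print(p,st(p),o["force"],o["ft_torque"])
E
```

```text
[0.53209359 0.07285831 0.06311053] [-88.    0.2] [-0.11722033 -0.37916217 -2.24168788] [-0.02355622  0.06277007 -0.01506293]
```

arm_command(
  series=[
    [-0.05,0,0.03,0,0,0,5],
    [0,0,0,0,0,0,5],
  ],
)

```text
clock: 14.72
tcp_pos: [0.5327, 0.0731, 0.0623]
orientation: [[-0.958, -0.285, -0.001], [-0.285, 0.958, -0.0], [0.001, 0.0, -1.0]]
force: [-1.0, 0.4, -1.8]
finger_gap: 0.0117
grasp_force: 49.2
```

arm_command(
  series=[
    [-0.05,0,0.03,0,0,0,5],
    [0,0,0,0,0,0,5],
  ],
)

```text
clock: 14.98
tcp_pos: [0.5328, 0.0732, 0.0616]
orientation: [[-0.958, -0.285, -0.003], [-0.285, 0.958, -0.001], [0.003, 0.0, -1.0]]
force: [-4.9, -2.3, 0.2]
finger_gap: 0.0115
grasp_force: 49.8
```

arm_command(
  series=[
    [-0.04,0,0.03,0,0,0,5],
    [0,0,0,0,0,0,5],
  ],
)

```text
clock: 15.22
tcp_pos: [0.5327, 0.0732, 0.0615]
orientation: [[-0.958, -0.285, -0.004], [-0.285, 0.958, -0.001], [0.005, 0.0, -1.0]]
force: [-10.9, -2.1, 6.3]
finger_gap: 0.0115
grasp_force: 50.8
```

```bash
python3 - <<'E'
from h import *
o=ctrl.get_obs();p=o["tcp_pos"];print(p,st(p),o["force"],o["ft_torque"])
E
```

```text
[0.53273435 0.07317064 0.06148149] [-87.3   0.3] [-10.89012875  -2.14863619   6.32603724] [-0.42919348  1.22546514 -0.02703369]
```

Home against the sleeve and on the plate. Release and lift, then check.

arm_command(
  series=[
    [0,0,0,0,0,0,20],
    [0,0,0,0,0,0,40],
    [0,0,0,0,0,0,40],
    [0,0,-0.6,0,0,0,40],
    [0,0,-1,0,0,0,60],
  ],
)

```text
clock: 15.85
tcp_pos: [0.5342, 0.0736, 0.0935]
orientation: [[-0.958, -0.285, -0.001], [-0.285, 0.958, -0.0], [0.001, 0.0, -1.0]]
force: [-0.6, 0.8, 0.6]
finger_gap: 0.0568
grasp_force: 0.0
```

arm_command(
  series=[
    [0,0,-1,0,0,0,85],
    [0,0,-1,0,0,0,85],
    [0,0,-1,0,0,0,85],
    [0,0,0,0,0,0,85],
  ],
)

```text
clock: 16.35
tcp_pos: [0.5367, 0.0739, 0.1561]
orientation: [[-0.958, -0.285, 0.005], [-0.285, 0.958, 0.001], [-0.005, -0.001, -1.0]]
force: [-0.9, 0.7, -0.7]
finger_gap: 0.0848
grasp_force: 0.0
```

```bash
python3 - <<'E'
from h import *
c=ctrl.capture("wrist");cv2.imwrite("pics/w5.png",c["color"])
o=ctrl.get_obs();p=o["tcp_pos"];print(p,st(p),o["q"],o["force"],o["ft_torque"],o["finger_gap"])
P=cloud(c)
q=rect(P,(.6165,.0976),.05,.066,.08,"collar");print(np.percentile(q[:,2],[10,50,90]))
a=np.deg2rad(16.45);f=np.array([np.cos(a),np.sin(a)])
b=np.array([.6165,.0976])-f*.0575
q=rect(P,b,.065,.0235,.030,"bar");R=cv2.minAreaRect((q[:,:2]*1000).astype(np.float32));print(st(np.array(R[0])/1000))
A=np.c_[q[:,:2]-b,np.ones(len(q))];print("plane",np.linalg.lstsq(A,q[:,2],rcond=None)[0])
c=ctrl.capture("top");P=cloud(c);q=rect(P,(.6165,.0976),.05,.066,.08,"collar top")
E
```

```text
[0.53561216 0.07374845 0.15457461] [-84.3   0. ] [ 5.20013621e+00  5.35492185e+00  1.14292290e+02 -5.33337456e-05
  6.01901409e+01 -1.01370560e+02] [ 0.1036952  -0.67044915 -1.42841465] [-0.02781672  0.00278898  0.00766153] 0.08499084816466144
collar 4212 [616.3  97.2] [54.7 55.1] 16.69 medz 0.0755
[0.07271354 0.07550567 0.07640483]
bar 4847 [562.4  80.9] [93.5 44.2] 16.55 medz 0.0263
[-56.6  -0.8]
plane [0.00188861 0.00085384 0.02630125]
collar top 0 [0. 0.] [0. 0.] 0.0 medz nan
  return _methods._mean(a, axis=axis, dtype=dtype,
  ret = ret.dtype.type(ret / rcount)
```

View pics/w5.png

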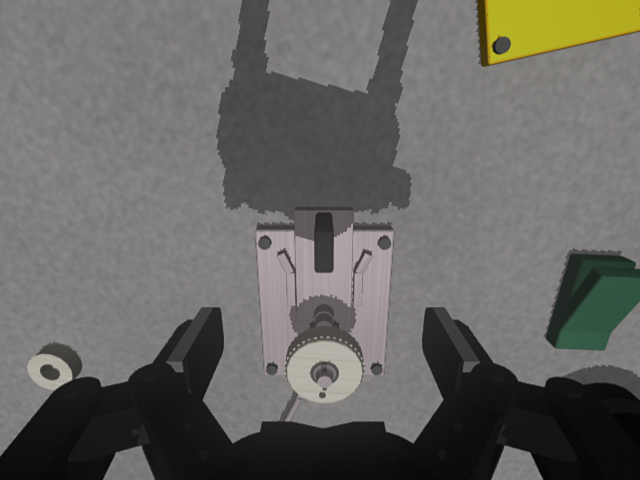

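The picture shows the gauge squarely home in the slot: bar (323,260), fin (323,240), front under the collar at (325,365). Go over the collar, turn back for travel, and get ready to descend.

arm_command(
  series=[
    [-0.84,0,0,0,0,0,85],
    [-0.84,0,0,0,0,0,85],
    [-0.84,0,0,0,0,0,85],
    [-0.84,0,0,0,0,0,85],
    [-0.84,0,0,0,0,0,85],
  ],
)

```text
clock: 17.08
tcp_pos: [0.6165, 0.098, 0.153]
orientation: [[-0.958, -0.285, -0.0], [-0.285, 0.958, -0.0], [0.0, 0.0, -1.0]]
force: [0.4, 0.4, -0.8]
finger_gap: 0.085
grasp_force: 0.0
```

arm_command(
  series=[
    [0,0,0,0,0,-0.92,85],
    [0,0,0,0,0,-0.92,85],
    [0,0,0,0,0,-0.92,85],
    [0,0,0,0,0,-0.92,85],
    [0,0,0,0,0,-0.92,85],
  ],
)

```text
clock: 17.7
tcp_pos: [0.6159, 0.0978, 0.1532]
orientation: [[-0.593, -0.805, -0.0], [-0.805, 0.593, -0.0], [0.0, -0.0, -1.0]]
force: [0.4, 0.1, 0.1]
finger_gap: 0.0849
grasp_force: 0.0
```

arm_command(
  series=[
    [0,0,0.8,0,0,0,85],
    [0,0,0.8,0,0,0,85],
    [0,0,0,0,0,0,85],
  ],
)

```text
clock: 18.08
tcp_pos: [0.6131, 0.0974, 0.1181]
orientation: [[-0.598, -0.802, -0.006], [-0.802, 0.598, -0.001], [0.004, 0.004, -1.0]]
force: [-0.8, -0.3, 1.0]
finger_gap: 0.0851
grasp_force: 0.0
```

```bash
python3 - <<'E'
from h import *
o=ctrl.get_obs();p=o["tcp_pos"];R=o["orientation"];print(p,o["q"],R,o["ft_torque"])
print("units to go",R.T@(np.array([.6163,.0972,.0695])-p)/.02)
E
```

```text
[0.61312114 0.0973539  0.11806809] [ 6.72415355e+00  1.60922183e+01  1.05758238e+02 -1.18700671e-03
  5.84702383e+01 -1.36576073e+02] [[-5.97602522e-01 -8.01773253e-01 -5.55657502e-03]
 [-8.01783215e-01  5.97614611e-01 -6.72903392e-04]
 [ 3.86020636e-03  4.05303982e-03 -9.99984336e-01]] [-0.052834   -0.02317191 -0.01845493]
units to go [-0.098189   -0.14187713  2.42748836]
```

arm_command(
  series=[
    [0,0,0.8,0,0,0,85],
    [0,0,0.8,0,0,0,85],
    [0,0,0.8,0,0,0,85],
    [0,0,0,0,0,0,85],
    [0,0,0,0,0,0,75],
  ],
  squeeze=40,
)

```text
clock: 18.7
tcp_pos: [0.6153, 0.0976, 0.0732]
orientation: [[-0.597, -0.802, -0.0], [-0.802, 0.597, -0.0], [0.0, -0.0, -1.0]]
force: [0.1, -0.0, -0.2]
finger_gap: 0.0748
grasp_force: 0.0
```

```bash
python3 - <<'E'
from h import *
o=ctrl.get_obs();p=o["tcp_pos"];R=o["orientation"];print(p,o["q"],o["force"],o["ft_torque"],o["finger_gap"])
print("units to go",R.T@(np.array([.6163,.0974,.0695])-p)/.02)
E
```

```text
[0.61533999 0.0975813  0.07324264] [ 6.72097465e+00  1.90777557e+01  1.07273841e+02 -1.13127231e-03
  5.36485399e+01 -1.36641083e+02] [ 0.10931648 -0.00222947 -0.15175266] [-0.01437568  0.01092056 -0.03492616] 0.07480772820530066
units to go [-0.02137253 -0.04392476  0.18713225]
```

arm_command(
  series=[
    [-0.02,-0.04,0.17,0,0,0,70],
    [0,0,0,0,0,0,60],
    [0,0,0,0,0,0,50],
    [0,0,0,0,0,0,50],
    [0,0,0,0,0,0,50],
  ],
)

```text
clock: 19.32
tcp_pos: [0.6166, 0.0973, 0.0706]
orientation: [[-0.597, -0.802, 0.001], [-0.802, 0.597, -0.0], [-0.001, -0.001, -1.0]]
force: [-0.5, -2.2, 3.5]
finger_gap: 0.0549
grasp_force: 42.0
```

```bash
python3 - <<'E'
from h import *
for i in range(2):
    o=ctrl.get_obs();print(o["tcp_pos"],o["force"],o["ft_torque"],o["finger_gap"],o["grasp_force"])
E
```

```text
[0.61657441 0.09731316 0.07055104] [-0.54358857 -2.22596828  3.52156215] [-0.27444604  0.00508655 -0.05033861] 0.054908320969200605 42.02105462551117
[0.61657441 0.09731316 0.07055104] [-0.54358857 -2.22596828  3.52156215] [-0.27444604  0.00508655 -0.05033861] 0.054908320969200605 42.02105462551117
```

Gripped centred. Test turn of 24°.

arm_command(
  series=[
    [0,0,0.01,0,0,0.6,50],
    [0,0,0.01,0,0,0.6,50],
    [0,0,0.01,0,0,0.6,50],
    [0,0,0.01,0,0,0.6,50],
    [0,0,0.01,0,0,0.6,50],
  ],
)

```text
clock: 19.95
tcp_pos: [0.616, 0.0979, 0.0694]
orientation: [[-0.873, -0.488, -0.0], [-0.488, 0.873, 0.001], [-0.0, 0.001, -1.0]]
force: [-1.4, 0.6, 4.2]
finger_gap: 0.0545
grasp_force: 42.2
```

```bash
cat >> h.py <<'E'
def rep():
    o=ctrl.get_obs();R=o["orientation"]
    print("t%.2f"%o["clock"],np.round(o["tcp_pos"],4),"yaw %.2f"%np.degrees(np.arctan2(R[1,0],R[0,0])),"q6 %.1f"%o["q"][5],np.round(o["force"],1),"T",np.round(o["ft_torque"],3),"gap %.4f"%o["finger_gap"],o["grasp_force"])
E
python3 -c "
from h import *
rep()"
```

```text
t19.95 [0.616  0.0979 0.0694] yaw -150.79 q6 -112.5 [-1.4  0.6  4.2] T [0.107 0.188 0.061] gap 0.0545 42.2060090303421
```

arm_command(
  series=[
    [0,0,0.01,0,0,0.6,50],
    [0,0,0.01,0,0,0.6,50],
    [0,0,0.01,0,0,0.6,50],
    [0,0,0.01,0,0,0.6,50],
    [0,0,0.01,0,0,0.6,50],
  ],
)

```text
clock: 20.58
tcp_pos: [0.6158, 0.0987, 0.0684]
orientation: [[-0.996, -0.091, -0.001], [-0.091, 0.996, 0.002], [0.0, 0.002, -1.0]]
force: [-1.9, 3.1, 4.4]
finger_gap: 0.0547
grasp_force: 42.3
```

arm_command(
  series=[
    [0,0,0.01,0,0,0.6,50],
    [0,0,0.01,0,0,0.6,50],
    [0,0,0.01,0,0,0.6,50],
    [0,0,0.01,0,0,0.6,50],
    [0,0,0.01,0,0,0.6,50],
  ],
)

```text
clock: 21.2
tcp_pos: [0.6159, 0.0995, 0.0673]
orientation: [[-0.947, 0.323, -0.0], [0.323, 0.947, 0.003], [0.001, 0.003, -1.0]]
force: [-1.2, 6.4, 3.8]
finger_gap: 0.0548
grasp_force: 42.2
```

arm_command(
  series=[
    [0,0,0.01,0,0,0.6,50],
    [0,0,0.01,0,0,0.6,50],
    [0,0,0.01,0,0,0.6,50],
    [0,0,0.01,0,0,0.6,50],
    [0,0,0.01,0,0,0.6,50],
  ],
)

```text
clock: 21.82
tcp_pos: [0.6162, 0.1002, 0.0663]
orientation: [[-0.733, 0.68, 0.001], [0.68, 0.733, 0.004], [0.002, 0.004, -1.0]]
force: [-0.0, 9.4, 2.1]
finger_gap: 0.0549
grasp_force: 42.2
```

```bash
python3 - <<'E'
from h import *
rep()
c=ctrl.capture("top");P=cloud(c)
rep()
m=np.hypot(P[...,0]-.625,P[...,1]-.0976)<.05
q=P[m];print(np.histogram(q[:,2],bins=np.arange(.05,.09,.003)))
E
```

```text
t21.82 [0.6162 0.1002 0.0663] yaw 137.17 q6 -40.5 [-0.   9.4  2.1] T [1.351 0.131 0.072] gap 0.0549 42.15513467788696
t21.88 [0.6163 0.1002 0.0663] yaw 137.01 q6 -40.4 [-0.2  9.4  3.3] T [ 1.255  0.182 -0.089] gap 0.0550 42.14218854904175
(array([0, 0, 0, 0, 0, 2, 5, 9, 1, 0, 0, 0, 0]), array([0.05 , 0.053, 0.056, 0.059, 0.062, 0.065, 0.068, 0.071, 0.074,
       0.077, 0.08 , 0.083, 0.086, 0.089]))
```

arm_command(
  series=[
    [0.07,0.07,0.01,0,0,0.6,50],
    [0,0,0.01,0,0,0.6,50],
    [0,0,0.01,0,0,0.6,50],
    [0,0,0.01,0,0,0.6,50],
    [0,0,0.01,0,0,0.6,50],
  ],
)

```text
clock: 22.5
tcp_pos: [0.6169, 0.1009, 0.0653]
orientation: [[-0.394, 0.919, 0.002], [0.919, 0.394, 0.002], [0.001, 0.003, -1.0]]
force: [1.6, 4.9, 0.8]
finger_gap: 0.0551
grasp_force: 42.1
```

```bash
python3 -c "
from h import *
rep()"
```

```text
t22.50 [0.6169 0.1009 0.0653] yaw 113.20 q6 -16.3 [1.6 4.9 0.8] T [ 0.591 -0.247  0.082] gap 0.0551 42.09887981414795
```

arm_command(
  series=[
    [0,0,0.01,0,0,0.5,50],
    [0,0,0.01,0,0,0.5,50],
    [0,0,0.01,0,0,0.5,50],
  ],
)

```text
clock: 22.88
tcp_pos: [0.6173, 0.101, 0.0648]
orientation: [[-0.195, 0.981, 0.003], [0.981, 0.195, 0.002], [0.002, 0.004, -1.0]]
force: [2.6, 4.4, 0.6]
finger_gap: 0.0547
grasp_force: 42.0
```

```bash
python3 -c "
from h import *
rep()"
```

```text
t22.88 [0.6173 0.101  0.0648] yaw 101.22 q6 -4.4 [2.6 4.4 0.6] T [ 0.689 -0.376  0.024] gap 0.0547 42.01898753643036
```

arm_command(
  series=[
    [0,0,0.005,0,0,0.25,50],
    [0,0,0.005,0,0,0.25,50],
  ],
)

```text
clock: 23.12
tcp_pos: [0.6175, 0.101, 0.0646]
orientation: [[-0.127, 0.992, 0.003], [0.992, 0.127, 0.002], [0.002, 0.004, -1.0]]
force: [3.8, 4.2, 0.2]
finger_gap: 0.0545
grasp_force: 42.1
```

```bash
python3 -c "
from h import *
rep()"
```

```text
t23.12 [0.6175 0.101  0.0646] yaw 97.29 q6 -0.4 [3.8 4.2 0.2] T [ 0.678 -0.401  0.03 ] gap 0.0545 42.055787444114685
```

arm_command(
  series=[
    [0,0,0.005,0,0,0.25,50],
    [0,0,0.005,0,0,0.25,50],
  ],
)

```text
clock: 23.38
tcp_pos: [0.6176, 0.101, 0.0644]
orientation: [[-0.057, 0.998, 0.004], [0.998, 0.057, 0.003], [0.002, 0.004, -1.0]]
force: [2.9, 4.5, -0.7]
finger_gap: 0.0549
grasp_force: 42.1
```

```bash
python3 -c "
from h import *
rep()"
```

```text
t23.38 [0.6176 0.101  0.0644] yaw 93.29 q6 3.6 [ 2.9  4.5 -0.7] T [ 0.68  -0.428  0.044] gap 0.0549 42.09983468055725
```

arm_command(
  series=[
    [0,0,0.005,0,0,0.25,50],
    [0,0,0.005,0,0,0.25,50],
  ],
)

```text
clock: 23.62
tcp_pos: [0.6177, 0.1011, 0.0643]
orientation: [[0.013, 1.0, 0.004], [1.0, -0.013, 0.003], [0.003, 0.004, -1.0]]
force: [3.6, 5.0, -0.6]
finger_gap: 0.0549
grasp_force: 42.1
```

```bash
python3 -c "
from h import *
rep()"
```

```text
t23.62 [0.6177 0.1011 0.0643] yaw 89.28 q6 7.6 [ 3.6  5.  -0.6] T [ 0.688 -0.532  0.13 ] gap 0.0549 42.145153284072876
```

arm_command(
  series=[
    [0,0,0.005,0,0,0.25,50],
    [0,0,0.005,0,0,0.25,50],
  ],
)

```text
clock: 23.88
tcp_pos: [0.6179, 0.101, 0.0641]
orientation: [[0.082, 0.997, 0.004], [0.997, -0.082, 0.003], [0.003, 0.004, -1.0]]
force: [4.5, 4.5, 0.2]
finger_gap: 0.0548
grasp_force: 42.2
```

```bash
python3 -c "
from h import *
rep()"
```

```text
t23.88 [0.6179 0.101  0.0641] yaw 85.29 q6 11.6 [4.5 4.5 0.2] T [ 0.729 -0.528  0.069] gap 0.0548 42.1893435716629
```

arm_command(
  series=[
    [0,0,0.005,0,0,0.25,50],
    [0,0,0.005,0,0,0.25,50],
  ],
)

```text
clock: 24.12
tcp_pos: [0.618, 0.101, 0.0639]
orientation: [[0.151, 0.988, 0.005], [0.988, -0.151, 0.003], [0.003, 0.004, -1.0]]
force: [5.1, 3.3, 0.2]
finger_gap: 0.0548
grasp_force: 42.2
```

```bash
python3 -c "
from h import *
rep()"
```

```text
t24.12 [0.618  0.101  0.0639] yaw 81.29 q6 15.6 [5.1 3.3 0.2] T [ 0.698 -0.583  0.101] gap 0.0548 42.23274886608124
```

arm_command(
  series=[
    [0,0,0.005,0,0,0.25,50],
  ],
)

```text
clock: 24.25
tcp_pos: [0.6181, 0.101, 0.0638]
orientation: [[0.186, 0.983, 0.005], [0.983, -0.186, 0.003], [0.003, 0.004, -1.0]]
force: [5.3, 3.9, -0.2]
finger_gap: 0.0546
grasp_force: 42.3
```

```bash
python3 -c "
from h import *
rep()"
```

```text
t24.25 [0.6181 0.101  0.0638] yaw 79.29 q6 17.6 [ 5.3  3.9 -0.2] T [ 0.693 -0.611  0.055] gap 0.0546 42.2527813911438
```

arm_command(
  series=[
    [0.06,0.04,0.005,0,0,0.25,50],
    [0,0,0.005,0,0,0.25,50],
  ],
)

```text
clock: 24.5
tcp_pos: [0.6183, 0.101, 0.0636]
orientation: [[0.254, 0.967, 0.003], [0.967, -0.254, 0.001], [0.002, 0.002, -1.0]]
force: [3.5, 2.7, 2.2]
finger_gap: 0.055
grasp_force: 42.4
```

```bash
python3 -c "
from h import *
rep()"
```

```text
t24.50 [0.6183 0.101  0.0636] yaw 75.26 q6 21.7 [3.5 2.7 2.2] T [ 0.414 -0.539  0.054] gap 0.0550 42.4006050825119
```

arm_command(
  series=[
    [0,0,0.005,0,0,0.25,50],
  ],
)

```text
clock: 24.62
tcp_pos: [0.6183, 0.101, 0.0635]
orientation: [[0.288, 0.958, 0.003], [0.958, -0.288, 0.001], [0.002, 0.003, -1.0]]
force: [4.8, 3.0, 2.0]
finger_gap: 0.0551
grasp_force: 42.4
```

```bash
python3 -c "
from h import *
rep()"
```

```text
t24.62 [0.6183 0.101  0.0635] yaw 73.24 q6 23.7 [4.8 3.  2. ] T [ 0.494 -0.647  0.09 ] gap 0.0551 42.39323079586029
```

arm_command(
  series=[
    [0,0,0.005,0,0,0.25,50],
  ],
)

```text
clock: 24.75
tcp_pos: [0.6184, 0.101, 0.0634]
orientation: [[0.322, 0.947, 0.003], [0.947, -0.322, 0.001], [0.002, 0.003, -1.0]]
force: [4.9, 2.7, -0.0]
finger_gap: 0.0549
grasp_force: 42.4
```

```bash
python3 -c "
from h import *
rep()"
```

```text
t24.75 [0.6184 0.101  0.0634] yaw 71.24 q6 25.7 [ 4.9  2.7 -0. ] T [ 0.507 -0.667  0.089] gap 0.0549 42.38731384277344
```

arm_command(
  series=[
    [0,0,0.005,0,0,0.25,50],
  ],
)

```text
clock: 24.88
tcp_pos: [0.6184, 0.101, 0.0633]
orientation: [[0.355, 0.935, 0.003], [0.935, -0.355, 0.001], [0.002, 0.003, -1.0]]
force: [4.5, 2.9, 1.5]
finger_gap: 0.0549
grasp_force: 42.4
```

```bash
python3 -c "
from h import *
rep()"
```

```text
t24.88 [0.6184 0.101  0.0633] yaw 69.23 q6 27.7 [4.5 2.9 1.5] T [ 0.487 -0.764  0.05 ] gap 0.0549 42.38153636455536
```

arm_command(
  series=[
    [0,0,0.005,0,0,0.25,50],
  ],
)

```text
clock: 25.0
tcp_pos: [0.6185, 0.1009, 0.0632]
orientation: [[0.387, 0.922, 0.003], [0.922, -0.387, 0.001], [0.002, 0.003, -1.0]]
force: [4.4, 3.0, 0.6]
finger_gap: 0.0548
grasp_force: 42.4
```

```bash
python3 -c "
from h import *
rep()"
```

```text
t25.00 [0.6185 0.1009 0.0632] yaw 67.24 q6 29.7 [4.4 3.  0.6] T [ 0.457 -0.739  0.038] gap 0.0548 42.375696301460266
```

arm_command(
  series=[
    [0,0,0.005,0,0,0.25,50],
  ],
)

```text
clock: 25.12
tcp_pos: [0.6186, 0.1009, 0.0632]
orientation: [[0.419, 0.908, 0.004], [0.908, -0.419, 0.001], [0.002, 0.003, -1.0]]
force: [4.3, 3.0, 1.2]
finger_gap: 0.0546
grasp_force: 42.4
```

```bash
python3 -c "
from h import *
rep()"
```

```text
t25.12 [0.6186 0.1009 0.0632] yaw 65.24 q6 31.7 [4.3 3.  1.2] T [ 0.491 -0.742  0.093] gap 0.0546 42.36997604370117
```

arm_command(
  series=[
    [0,0,0.005,0,0,0.25,50],
  ],
)

```text
clock: 25.25
tcp_pos: [0.6186, 0.1009, 0.0631]
orientation: [[0.45, 0.893, 0.004], [0.893, -0.45, 0.001], [0.003, 0.003, -1.0]]
force: [5.8, 3.3, 0.9]
finger_gap: 0.0549
grasp_force: 42.4
```

```bash
python3 -c "
from h import *
rep()"
```

```text
t25.25 [0.6186 0.1009 0.0631] yaw 63.24 q6 33.7 [5.8 3.3 0.9] T [ 0.438 -0.759  0.066] gap 0.0549 42.35972821712494
```

arm_command(
  series=[
    [0,0,0.005,0,0,0.25,50],
  ],
)

```text
clock: 25.38
tcp_pos: [0.6187, 0.1009, 0.063]
orientation: [[0.481, 0.877, 0.004], [0.877, -0.481, 0.001], [0.003, 0.003, -1.0]]
force: [5.7, 3.1, 0.4]
finger_gap: 0.0546
grasp_force: 42.3
```

```bash
python3 -c "
from h import *
rep()"
```

```text
t25.38 [0.6187 0.1009 0.063 ] yaw 61.24 q6 35.7 [5.7 3.1 0.4] T [ 0.449 -0.754  0.01 ] gap 0.0546 42.348153591156006
```

arm_command(
  series=[
    [0,0,0.005,0,0,0.25,50],
  ],
)

```text
clock: 25.5
tcp_pos: [0.6188, 0.1008, 0.063]
orientation: [[0.511, 0.859, 0.004], [0.859, -0.511, 0.001], [0.003, 0.003, -1.0]]
force: [5.5, 2.2, 0.2]
finger_gap: 0.0551
grasp_force: 42.3
```

```bash
python3 -c "
from h import *
rep()"
```

```text
t25.50 [0.6188 0.1008 0.063 ] yaw 59.24 q6 37.7 [5.5 2.2 0.2] T [ 0.396 -0.81   0.039] gap 0.0551 42.33420789241791
```

arm_command(
  series=[
    [0,0,0.005,0,0,0.25,50],
  ],
)

```text
clock: 25.62
tcp_pos: [0.6189, 0.1008, 0.0629]
orientation: [[0.541, 0.841, 0.004], [0.841, -0.541, 0.001], [0.003, 0.003, -1.0]]
force: [5.3, 2.9, 1.3]
finger_gap: 0.055
grasp_force: 42.3
```

```bash
python3 -c "
from h import *
rep()"
```

```text
t25.62 [0.6189 0.1008 0.0629] yaw 57.25 q6 39.7 [5.3 2.9 1.3] T [ 0.398 -0.724  0.128] gap 0.0550 42.34994888305664
```

arm_command(
  series=[
    [0,0,0.005,0,0,0.25,50],
  ],
)

```text
clock: 25.75
tcp_pos: [0.6189, 0.1008, 0.0629]
orientation: [[0.57, 0.822, 0.004], [0.822, -0.57, 0.001], [0.003, 0.003, -1.0]]
force: [6.4, 2.4, 1.2]
finger_gap: 0.0546
grasp_force: 42.4
```

```bash
python3 -c "
from h import *
rep()"
```

```text
t25.75 [0.6189 0.1008 0.0629] yaw 55.26 q6 41.7 [6.4 2.4 1.2] T [ 0.431 -0.744  0.174] gap 0.0546 42.362884283065796
```

arm_command(
  series=[
    [0,0,0.005,0,0,0.25,50],
  ],
)

```text
clock: 25.88
tcp_pos: [0.619, 0.1007, 0.0628]
orientation: [[0.598, 0.801, 0.004], [0.801, -0.598, 0.001], [0.003, 0.003, -1.0]]
force: [6.5, 1.6, 1.7]
finger_gap: 0.0547
grasp_force: 42.4
```

```bash
python3 -c "
from h import *
rep()"
```

```text
t25.88 [0.619  0.1007 0.0628] yaw 53.27 q6 43.7 [6.5 1.6 1.7] T [ 0.376 -0.741  0.23 ] gap 0.0547 42.376025319099426
```

arm_command(
  series=[
    [0,0,0.005,0,0,0.25,50],
  ],
)

```text
clock: 26.0
tcp_pos: [0.6191, 0.1007, 0.0628]
orientation: [[0.626, 0.78, 0.004], [0.78, -0.626, 0.001], [0.003, 0.003, -1.0]]
force: [6.5, 1.0, 1.1]
finger_gap: 0.0545
grasp_force: 42.4
```

```bash
python3 -c "
from h import *
rep()"
```

```text
t26.00 [0.6191 0.1007 0.0628] yaw 51.27 q6 45.7 [6.5 1.  1.1] T [ 0.358 -0.739  0.226] gap 0.0545 42.389039397239685
```

First contact near yaw 58–61°. The torque rise suggests about 12–17 N. Hold, read, and back off 2°.

arm_command(
  series=[
    [0,0,0,0,0,0,50],
    [0,0,0,0,0,-0.12,50],
  ],
)

```text
clock: 26.25
tcp_pos: [0.619, 0.1008, 0.0628]
orientation: [[0.612, 0.791, 0.004], [0.791, -0.612, 0.001], [0.003, 0.003, -1.0]]
force: [5.8, 2.3, 0.9]
finger_gap: 0.0548
grasp_force: 42.4
```

```bash
python3 -c "
from h import *
rep()"
```

```text
t26.25 [0.619  0.1008 0.0628] yaw 52.27 q6 44.7 [5.8 2.3 0.9] T [ 0.38  -0.696 -0.095] gap 0.0548 42.39414632320404
```

arm_command(
  series=[
    [0,0,0,0,0,-0.12,50],
    [0,0,0,0,0,0,50],
  ],
)

```text
clock: 26.5
tcp_pos: [0.619, 0.1008, 0.0628]
orientation: [[0.599, 0.801, 0.004], [0.801, -0.599, 0.001], [0.003, 0.003, -1.0]]
force: [6.1, 1.9, 2.0]
finger_gap: 0.0545
grasp_force: 42.4
```

```bash
python3 -c "
from h import *
rep()"
```

```text
t26.50 [0.619  0.1008 0.0628] yaw 53.20 q6 43.7 [6.1 1.9 2. ] T [ 0.42  -0.7   -0.062] gap 0.0545 42.4021714925766
```

Estimate now 9–15 N. Relieve the side force gently, then open and lift clear.

arm_command(
  series=[
    [0.03,0.03,0,0,0,0,50],
    [0.03,0.02,0,0,0,0,50],
    [0,0,0,0,0,0,50],
  ],
  squeeze=20,
)

```text
clock: 26.88
tcp_pos: [0.6191, 0.1008, 0.0627]
orientation: [[0.599, 0.801, 0.001], [0.801, -0.599, 0.0], [0.001, 0.001, -1.0]]
force: [1.8, 1.1, 6.6]
finger_gap: 0.0548
grasp_force: 42.8
```

```bash
python3 -c "
from h import *
rep()"
```

```text
t26.88 [0.6191 0.1008 0.0627] yaw 53.23 q6 43.7 [1.8 1.1 6.6] T [ 0.262 -0.17  -0.099] gap 0.0548 42.81595051288605
```

arm_command(
  series=[
    [0,0,0,0,0,0,60],
    [0,0,0,0,0,0,75],
    [0,0,0,0,0,0,85],
    [0,0,0,0,0,0,85],
  ],
)

```text
clock: 27.38
tcp_pos: [0.618, 0.1007, 0.0613]
orientation: [[0.598, 0.802, -0.001], [0.802, -0.598, -0.0], [-0.001, -0.001, -1.0]]
force: [-0.0, 0.2, 0.9]
finger_gap: 0.0853
grasp_force: 0.0
```

```bash
python3 -c "
from h import *
rep()"
```

```text
t27.38 [0.618  0.1007 0.0613] yaw 53.29 q6 43.7 [-0.   0.2  0.9] T [-0.024  0.033  0.05 ] gap 0.0853 0.0
```

arm_command(
  series=[
    [0,0,-0.2,0,0,0,85],
    [0,0,-0.4,0,0,0,85],
    [0,0,-0.6,0,0,0,85],
    [0,0,-0.8,0,0,0,85],
    [0,0,-0.8,0,0,0,85],
  ],
)

```text
clock: 28.0
tcp_pos: [0.6189, 0.1009, 0.1196]
orientation: [[0.598, 0.802, 0.001], [0.802, -0.598, 0.0], [0.001, 0.001, -1.0]]
force: [0.5, -0.0, 0.1]
finger_gap: 0.0849
grasp_force: 0.0
```

arm_command(
  series=[
    [0,0,-0.8,0,0,0,85],
    [0,0,-0.8,0,0,0,85],
    [0,0,-0.8,0,0,0,85],
    [0,0,-0.4,0,0,0,85],
    [0,0,0,0,0,0,85],
  ],
)

```text
clock: 28.62
tcp_pos: [0.619, 0.1009, 0.1747]
orientation: [[0.598, 0.802, 0.001], [0.802, -0.598, 0.0], [0.001, 0.001, -1.0]]
force: [0.0, 0.3, 0.1]
finger_gap: 0.0853
grasp_force: 0.0
```

```bash
python3 - <<'E'
from h import *
rep()
c=ctrl.capture("scene");I=c["color"];P=cloud(c)
cv2.imwrite("pics/s2.png",cv2.resize(I[200:320,220:380],(800,600),interpolation=cv2.INTER_CUBIC))
a=np.deg2rad(16.45);f=np.array([np.cos(a),np.sin(a)]);b=np.array([.6165,.0976])-f*.06
q=rect(P,b,.07,.0235,.030,"bar");A=np.c_[q[:,:2]-b,np.ones(len(q))];print("plane",np.linalg.lstsq(A,q[:,2],rcond=None)[0])
q=rect(P,(.6165,.0976),.035,.06,.075,"collar")
E
```

```text
t28.62 [0.619  0.1009 0.1747] yaw 53.29 q6 43.7 [0.  0.3 0.1] T [ 0.003 -0.014  0.013] gap 0.0853 0.0
bar 55 [564.4  86.9] [28.5 13.6] 55.61 medz 0.0278
plane [-0.00080702  0.02534063  0.02759632]
collar 352 [620.  104.1] [50.  51.8] 57.18 medz 0.0687
```

View pics/s2.png

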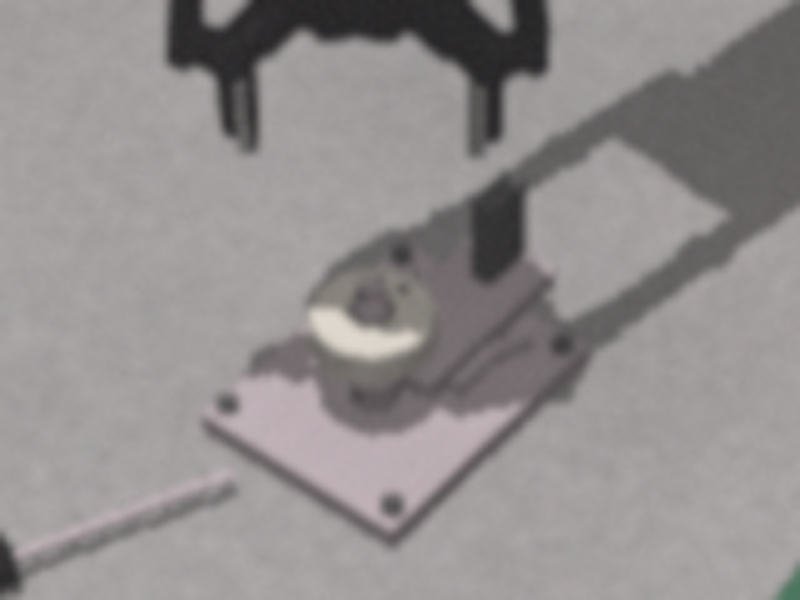

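The crop shows the gauge flat in the slot (fin at (500,230)), the collar at (370,310) down on the anvil, and the gripper clear above. Handing in.

```bash
python3 -c "
from cell import ctrl
print(ctrl.finish_job())"
```

```text
the job is handed in; nothing more can be done
None
```

The gauge is fully home and flat in the slot, the collar is wound down onto it with an estimated 9–17 N (from wrist torque, not measured directly), the gripper is clear, and I've handed the job in at about 29 s; the hand-in returned no verdict.

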